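# Warm a sample: slide the bath pot onto the heating ring and seat the probe

## Robot

A 6-joint arm with a two-finger parallel gripper is mounted at the origin on the work surface. World frame = base frame: x ahead of the robot, y to its left, z up, the work surface at z = 0. Lengths are in m, angles in rad, forces in N, time in s.
With the tool pointing down it reaches from about 0.35 to 0.975 m from the base axis. Payload 17.4 kg.
Tool frame: the origin (TCP) lies midway between the tips of the shut fingers; the grasp point (between the pads) lies 19 mm behind it (ctrl.pinch_z is the distance from the TCP to the grasp point, in m); z points along the fingers, y is the line along which they close (so a half turn about z gives the same grasp; the last joint's range is limited). The gripper opens to 85 mm and grips with 20 to 120 N. Pads are 22 mm wide; open, the fingers measure 114 mm over their backs; the gripper's body (76 mm by 85 mm) begins 54 mm behind the grasp point. The pads swing forward as they close: fully open they stand 13 mm farther back than shut.
Start: joints at [-0.038, 0.116, 1.442, -0, 1.584, -0.038], TCP at [0.675, -0, 0.231] pointing down, gripper open.
Joint ranges: [-2.83, 2.83], [-0.83, 2.19], [0.07, 2.5], [-1.14, 4.28], [0.01, 3], [-2.97, 2.97]. Speed limits (rad/s): [1.89, 1.89, 2.22, 3.14, 3.14, 3.14].

## Interface

Orientations are given as a rotation vector (axis times angle).
In Python, from cell import ctrl gives the robot as it stands.
- The arm moves only by the tool apply_moves, never from a script. Its argument "plan" is one flat list of numbers, 7 for each row, row after row: the shift along the tool's x, y, z each as a share of 200 mm, from -1 to 1, then the turn, a rotation vector about the tool's x, y, z each as a share of 0.5 rad, from -1 to 1, then the opening, from -1 (shut) to 1 (fully open). A call has exactly 5 rows; each row is the pose to reach, as a shift and turn from the pose commanded when the call began, along the tool's axes at that moment; what a row does not reach only later rows make up. A row lasts 1/12 s, in which the tool goes at most 41.7 mm and 7.16 degrees, less where a joint would pass 70% of its speed; a pose out of reach is approached as far as the arm can. A call with a number of a shift or a turn outside -1 to 1 is refused whole. A call with a gripper value outside its range is refused whole. The fingers move at their own pace and stop on an object; the grip force is fixed at half the most. Time passes only in rows, so rows that repeat a pose let the fingers close, or fill a call up. It gives the time, the measured TCP pose, the force, the opening and the grip force at its end, in the units of the state.
- ctrl.sense(): the state, without advancing time (a new reading comes with each control period).
- ctrl.grab_frame(name): name is "scene" or "side" or "wrist"; returns a dict with "img" (400x640x3 uint8, red, green, blue), "z_map" (400x640 float32, m along the optical axis (not along the pixel's ray), 0 where there is no reading), "intrinsics" (3x3 intrinsics, pixels), "dist" ([k1, k2, p1, p2, k3] as OpenCV has them; the pictures are not rectified), "T" (4x4, takes a point from camera to world coordinates). Camera axes: x right, y down, z forward; pixel columns grow to the right and rows downward; lengths in m; the calibration is good to about 2 mm. A picture is of the moment at which its call begins.
- ctrl.finish_job(): hands the job in; it is judged then, once.
The state is a dict: "time_s": time; "qpos": joint angles; "qd": joint speeds; "effort": joint torques, N m; "ee_pos": TCP position; "tool_rot": TCP orientation; "ft_force": force on the tool from outside, world axes, zero at the start; "ft_torque": the same for the moment, N m; "finger_gap": finger opening in m; "gripper_force": force on a finger pad.
Only numpy, scipy, OpenCV 4.12 (cv2) and the standard library are available. Lean on these libraries where they do the work, as an engineer would, in place of code of your own. Each camera call takes 0.05 s, during which the arm holds its last target. There are 200 camera calls.

## Task

Slide the lidded steel bath pot along the warming plate from the square mark to the round ring, without lifting or tipping it, and leave it standing inside the ring. Then take the temperature probe (the rod with the round collar) from the rod stand and push it down into the narrow glass tube in the pot's lid until its collar sits on the tube's rim, and let go. Leave everything else where it stands.

Things in the scene. Friction and masses are not known exactly. Their poses are not given: they have to be found in the camera images.
- pot: Lidded stainless bath pot, loose, about 0.65 kg: 112 mm across the lid, lid top 63 mm above its underside, base 108 mm across. Origin: centre of its underside, z up. A glass tube stands on its axis and rises 42 mm above the lid. A black handle sticks out along the pot's -x.
- pot_mouth (a point): Centre of the glass tube's rim, 105 mm above the pot's underside. Bore 15.6 mm, mouth flared to 23 mm, outside 30 mm at the lip. A rubber seal slides in the tube with about 4 N of drag, its top 45 to 53 mm below the rim at first: the probe stops on it and must be pushed on until its collar meets the rim. The seal stays where it is pushed.
- pot_handle (a point): Point to grip on the pot's handle: centre of the straight bar (16 mm wide, 14 mm high, reaching from 52 to 147 mm from the pot's axis), 105 mm from the axis, 47 mm above the underside.
- plate: Fixed twin-position warming plate, 170 x 360 mm, flat white top 20 mm above the bench. Origin: centre of its underside; long side along its y. The two marks are 190 mm apart along y; either can be on the left.
- ring: Black ring printed flat on the plate's top (inner diameter 134 mm, outer 144 mm): the heating position. Origin: its centre, on the plate's top.
- square: Black square outline printed flat on the plate's top (130 mm): the parking position where the pot starts. Origin: its centre.
- stand: Fixed white rod stand, block 130 x 60 x 85 mm high, with two upright through holes 12.5 mm wide, 35 mm either side of the centre along its x. Origin: centre of its underside. It stands left or right of the plate.
- probe: Temperature probe, loose, 70 g, 142 mm long, upright in one hole of the stand, its collar on the stand's top. Steel shaft 10 mm in diameter, 80 mm long; then a black round collar 32 mm in diameter, 6 mm thick; then a black round handle 20 mm in diameter, 56 mm tall. Origin: the tip of the shaft; z points up along the rod.
- probe_tip (a point): Lower tip of the probe's shaft.
- probe_collar (a point): Underside of the probe's collar, on its axis, 80 mm above the tip.
- probe_grip (a point): Middle of the probe's handle, 114 mm above the tip.
- scraper: Bystander in the stand's other hole: a rod with a square handle 18 x 18 x 36 mm, no collar, top 36 mm above the stand. Origin: tip of its shaft, 60 mm below the handle.
- tube_rack: Bystander, fixed: rack of 16 capped tubes, 100 x 85 mm, 99 mm tall, on the side of the plate where the stand is not. Origin: centre of its underside.
- cup: Bystander, loose: clear open cup, 64 mm across, 65 mm tall. Origin: centre of its underside.
- dish: Bystander, loose: glass dish, 90 mm across, 18 mm tall, on the robot's side of the plate. Origin: centre of its underside.
- cap: Bystander, loose: blue screw cap, 34 mm across, 20 mm tall. Origin: centre of its underside.
- label_box: Bystander, loose: cardboard box 70 x 110 x 45 mm, beyond the plate. Origin: centre of its underside.
Mind the look-alikes: they are no part of the job. Leave any pink look-alike of the pot alone.

How it is judged:
On the way:
1. the pot stands inside the ring, at rest, while the probe is still in its stand (horizontal distance between pot and ring below 0.013 m and linear speed of pot below 0.02 m/s and distance of probe from where it was at the start of the episode below 0.015 m), for 0.2 s.
At the end, for the whole second after the job is handed in: The pot stands flat on the plate with its base inside the ring (centres within 13 mm), the probe is in the pot's glass tube, upright within 0.08 rad of the tube, its collar on the rim (within 4 mm), and both are at rest (horizontal distance between pot and ring below 0.013 m and height (world z) of pot below 0.024 m and angle between pot's own z axis and vertical below 0.05 rad and z of probe_collar in the frame of pot_mouth below 0.004 m and horizontal distance between probe_collar and pot_mouth below 0.006 m and horizontal distance between probe_tip and pot_mouth below 0.008 m and angle between the z axis of probe and the z axis of pot, either way round below 0.08 rad and linear speed of each of probe, pot below 0.02 m/s); the robot touches nothing.
It fails at once if the pot is lifted more than 8 mm off the plate (height (world z) of pot above 0.028 m).
It fails at once if the pot is tipped more than 0.2 rad (angle between pot's own z axis and vertical above 0.2 rad).
It fails at once if a bystander is moved more than 25 mm (distance of any of scraper, cup, dish, cap, label_box from where it was at the start of the episode above 0.025 m).
It also fails if it takes over 64 s, if anything falls off the work surface, if the arm or the gripper's body presses on something with over 40 N, if the wrist force passes 120 N, or if a joint passes its speed limit or range.

## Working session

There is one attempt and no reset: what is moved stays moved. The work goes in short steps, Python scripts to look and compute and a tool call to move; the robot and the scene stay as the last step left them, time stands still between calls to the robot, and variables do not carry over. Pictures are saved under pics/ and viewed, at most 12 in all, crops included, and the job is handed in when it is done.

Besides the shell and the picture viewer there is one more tool, called after "Request:" by a JSON object that holds its "method" and its "body", one argument or row to a line. apply_moves: Moves the arm, as the interface text tells. Its arguments: {"type":"object","properties":{"plan":{"type":"array","items":{"type":"number"}}},"required":["plan"]}

```bash
ls; mkdir -p pics
cat > h.py <<'E'
import numpy as np, cv2
from cell import ctrl
from scipy.spatial.transform import Rotation as R
def shot(n,save=None):
    f=ctrl.grab_frame(n)
    if save: cv2.imwrite('pics/'+save,f['img'][:,:,::-1]); np.savez('pics/'+save[:-4],**f)
    return f
def ray(f,uv):
    p=cv2.undistortPoints(np.array(uv,float).reshape(-1,1,2),np.array(f['intrinsics']),np.array(f['dist'])).reshape(-1,2)
    d=np.c_[p,np.ones(len(p))]@f['T'][:3,:3].T
    return f['T'][:3,3],d
def onplane(f,uv,z):
    o,d=ray(f,uv); return o+d*((z-o[2])/d[:,2])[:,None]
def pts(f):
    h,w=f['z_map'].shape
    v,u=np.mgrid[:h,:w]; uv=np.c_[u.ravel(),v.ravel()]
    o,d=ray(f,uv); P=o+d*f['z_map'].ravel()[:,None]
    P[f['z_map'].ravel()==0]=np.nan
    return P.reshape(h,w,3)
def tri(f,a,g,b):
    o1,d1=ray(f,[a]);o2,d2=ray(g,[b])
    A=np.c_[d1[0],-d2[0]];s=np.linalg.lstsq(A,o2-o1,rcond=None)[0]
    p,q=o1+s[0]*d1[0],o2+s[1]*d2[0]
    return (p+q)/2,np.linalg.norm(p-q)
E
python3 - <<'E'
from h import *
s=ctrl.sense();print(s)
for n in['scene','side','wrist']:
    f=shot(n,n+'0.png');print(n,f['T'].round(3).tolist(),f['intrinsics'][0][0])
E
```

```text
pics
{'time_s': 0.0, 'qpos': array([-3.77893857e-02,  1.16464304e-01,  1.44227549e+00,  1.84833528e-05,
        1.58397775e+00, -3.77969284e-02]), 'qd': array([ 0.00026854, -0.00157742,  0.00015467, -0.00014703, -0.00074783,
        0.00139452]), 'effort': array([-3.01628024e-03, -7.32023120e+01, -6.32483125e+01, -3.67824050e-04,
        6.55109907e-03, -4.52531231e-05]), 'ee_pos': array([6.74810282e-01, 1.07647028e-05, 2.30570441e-01]), 'tool_rot': array([-2.22084050e+00, -2.22085777e+00,  1.17973215e-03]), 'ft_force': array([-0.56126252, -1.08734034, -0.32002535]), 'ft_torque': array([ 0.02583026,  0.00410192, -0.02302766]), 'gripper_force': 0.0, 'finger_gap': 0.0852251937122224}
scene [[0.056, 0.564, -0.824, 1.214], [0.998, -0.023, 0.053, -0.043], [0.011, -0.826, -0.564, 0.611], [0.0, 0.0, 0.0, 1.0]] 362.6619323417278
side [[0.972, -0.151, 0.181, 0.24], [-0.235, -0.688, 0.686, -1.026], [0.021, -0.71, -0.704, 1.16], [0.0, 0.0, 0.0, 1.0]] 491.52022782979293
wrist [[1.0, 0.0, -0.001, 0.675], [-0.0, -0.949, -0.316, 0.081], [-0.001, 0.316, -0.949, 0.374], [0.0, 0.0, 0.0, 1.0]] 294.69232789496664
```

View pics/scene0.png

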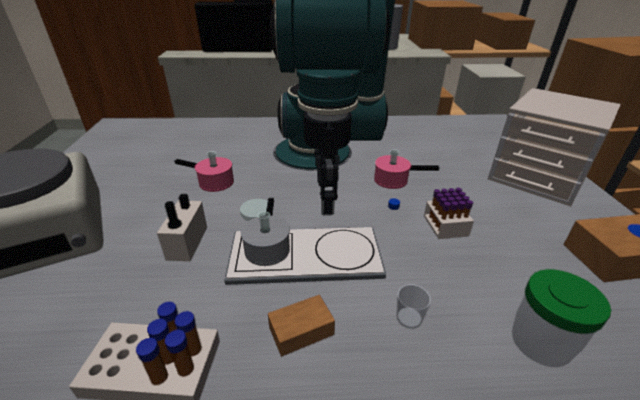

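View pics/side0.png

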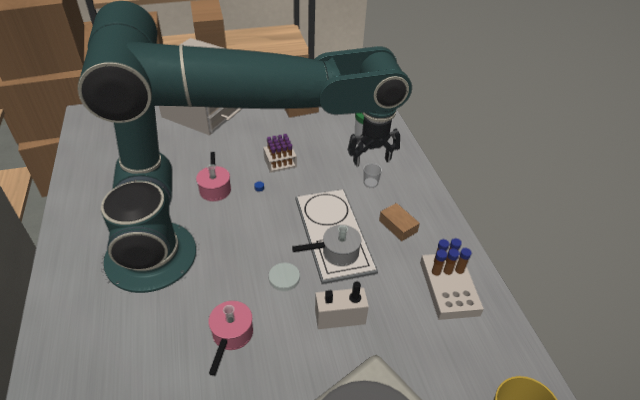

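The scene view shows the pot on the left square (≈(267,240)), the ring at (345,250), and the stand at (183,230). The collared probe is in the stand's nearer hole at (172,213). The side view shows the pot at (342,243) with its handle tip at (295,248), the ring at (327,209), the probe at (357,291), and the scraper at (329,297).

Run:
```python
from h import *
def ld(n): return dict(np.load(f'pics/{n}.npz'))
F={n:ld(n+'0') for n in['scene','side']}
def circ(P):
    A=np.c_[2*P[:,:2],np.ones(len(P))];c=np.linalg.lstsq(A,(P[:,:2]**2).sum(1),rcond=None)[0]
    return c[:2],np.sqrt(c[2]+c[0]**2+c[1]**2)
for n,f in F.items():
    P=pts(f);img=f['img'].astype(int)
    # ring: dark pixels on plate top
    win={'scene':(305,225,382,275),'side':(300,188,352,230)}[n]
    u0,v0,u1,v1=win
    sub=img[v0:v1,u0:u1].sum(2)<240
    cnts,_=cv2.findContours(sub.astype(np.uint8),cv2.RETR_LIST,cv2.CHAIN_APPROX_NONE)
    print(n,'plate z',np.nanmedian(P[v0:v1,u0:u1,2]))
    for c in sorted(cnts,key=len)[-3:]:
        q=onplane(f,c.reshape(-1,2)+[u0,v0],0.02);print(' ring',circ(q),len(c))
    # pot lid
    m=np.isfinite(P[...,2])&(abs(P[...,2]-0.083)<0.004)&(P[...,0]>.4)&(P[...,0]<.95)&(abs(P[...,1])<.25)
    nn,lab,st,ce=cv2.connectedComponentsWithStats(m.astype(np.uint8))
    for i in range(1,nn):
        if st[i,4]>60:
            q=P[lab==i];print(' z.083',st[i],q.mean(0).round(3),cv2.minEnclosingCircle(q[:,:2].astype(np.float32)))
    for nm,lo,hi in[('tube',.095,.135),('handle',.055,.079),('standtop',.08,.09),('rods',.098,.16)]:
        box=(P[...,0]>.4)&(P[...,0]<.95)&((P[...,1]<.2)&(P[...,1]>-.17) if nm in('tube','handle') else (P[...,1]<-.17)&(P[...,1]>-.4))
        m=box&(P[...,2]>lo)&(P[...,2]<hi)
        nn,lab,st,ce=cv2.connectedComponentsWithStats(m.astype(np.uint8))
        for i in range(1,nn):
            if st[i,4]>15:
                q=P[lab==i];print(' ',nm,st[i].tolist(),q.mean(0).round(3),q.min(0).round(3),q.max(0).round(3))
a=cv2.resize(F['scene']['img'][150:290,140:400],None,fx=3,fy=3)[:,:,::-1];b=cv2.resize(F['side']['img'][180:340,260:400],None,fx=2.62,fy=2.62)[:,:,::-1]
w=max(a.shape[1],b.shape[1]);cv2.imwrite('pics/a.png',a);cv2.imwrite('pics/b.png',cv2.resize(F['side']['img'][180:340,260:400],None,fx=3.7,fy=3.7)[:,:,::-1])
```

```text
scene plate z 0.020907552845586097
 ring (array([0.64629788, 0.11072109]), np.float64(0.0023193642478741075)) 5
 ring (array([0.53584843, 0.13305481]), np.float64(0.01053400939152994)) 6
 ring (array([0.56022361, 0.05797468]), np.float64(0.06935678146480903)) 174
 z.083 [ 241  216   49   31 1066] [ 0.567 -0.127  0.083] ((0.5599759221076965, -0.12919986248016357), 0.05685792490839958)
  tube [257, 212, 13, 17, 162] [ 0.561 -0.128  0.115] [ 0.545 -0.143  0.095] [ 0.573 -0.115  0.127]
  handle [266, 198, 8, 18, 104] [ 0.45  -0.124  0.073] [ 0.415 -0.133  0.064] [ 0.49  -0.117  0.076]
  handle [245, 235, 44, 21, 326] [ 0.603 -0.12   0.067] [ 0.567 -0.17   0.055] [ 0.614 -0.075  0.079]
  handle [397, 284, 34, 29, 357] [0.753 0.168 0.062] [0.72  0.137 0.055] [0.785 0.199 0.068]
  standtop [156, 201, 46, 35, 679] [ 0.513 -0.328  0.085] [ 0.435 -0.371  0.08 ] [ 0.569 -0.296  0.09 ]
  standtop [241, 222, 7, 19, 81] [ 0.561 -0.176  0.083] [ 0.528 -0.183  0.08 ] [ 0.592 -0.17   0.085]
  standtop [168, 324, 8, 6, 30] [ 0.814 -0.266  0.086] [ 0.811 -0.271  0.08 ] [ 0.816 -0.261  0.09 ]
  standtop
[... 1491 characters left out ...]
ndtop [458, 257, 11, 8, 33] [ 0.866 -0.289  0.085] [ 0.857 -0.298  0.08 ] [ 0.883 -0.274  0.09 ]
  standtop [446, 258, 10, 7, 23] [ 0.831 -0.284  0.086] [ 0.823 -0.293  0.082] [ 0.845 -0.268  0.09 ]
  standtop [434, 260, 6, 7, 16] [ 0.793 -0.28   0.085] [ 0.788 -0.285  0.08 ] [ 0.798 -0.267  0.09 ]
  standtop [316, 287, 53, 26, 788] [ 0.497 -0.339  0.086] [ 0.432 -0.372  0.08 ] [ 0.568 -0.296  0.09 ]
  rods [436, 238, 36, 24, 577] [ 0.837 -0.267  0.116] [ 0.787 -0.299  0.098] [ 0.888 -0.224  0.126]
  rods [352, 281, 9, 18, 125] [ 0.533 -0.343  0.131] [ 0.524 -0.35   0.098] [ 0.544 -0.33   0.152]
  rods [325, 290, 8, 11, 83] [ 0.464 -0.335  0.116] [ 0.456 -0.342  0.098] [ 0.474 -0.321  0.126]
```

View pics/b.png

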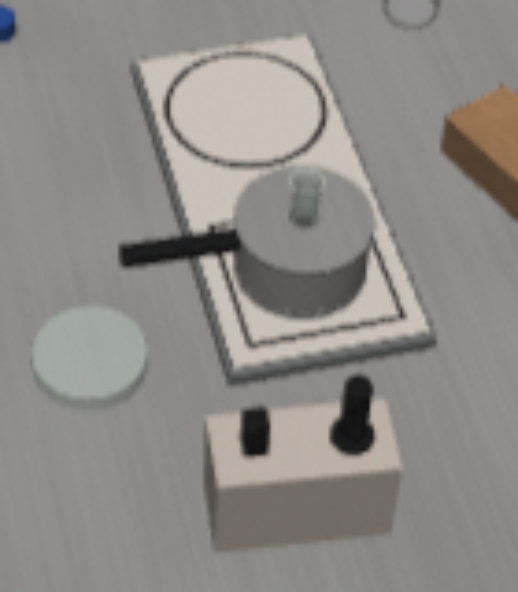

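The crop confirms the layout: handle bar from (120,255) to (238,240), ring centre ≈(245,108), collared probe ≈(353,430), and square-handled scraper ≈(256,430).

View pics/wrist0.png

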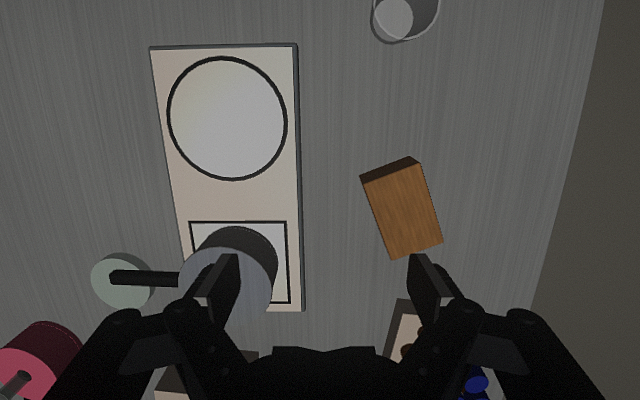

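```bash
cat >> h.py <<'E'
def circ(P):
    A=np.c_[2*P[:,:2],np.ones(len(P))];c=np.linalg.lstsq(A,(P[:,:2]**2).sum(1),rcond=None)[0]
    return c[:2],np.sqrt(c[2]+c[0]**2+c[1]**2)
def rep(f,comp=30):
    P=pts(f);img=f['img'].astype(int);dark=img.sum(2)<200
    z=P[...,2];x=P[...,0];y=P[...,1];v=np.isfinite(z)
    def go(nm,m):
        nn,lab,st,ce=cv2.connectedComponentsWithStats(m.astype(np.uint8))
        for i in range(1,nn):
            if st[i,4]>comp:
                q=P[lab==i];lo,hi=np.percentile(q,[1,99],axis=0);print(' ',nm,st[i].tolist(),q.mean(0).round(4),lo.round(3),hi.round(3),'circ',cv2.minEnclosingCircle(q[:,:2].astype(np.float32)))
    W=v&(x>.38)&(x<.75)&(y>-.4)&(y<.2)
    go('dark plate',W&dark&(abs(z-.02)<.008))
    go('lid',W&(abs(z-.083)<.004)); go('dark .05-.09',W&dark&(z>.05)&(z<.08)); go('>.097',W&(z>.097)&(z<.16)&~((z>.155)))
E
python3 - <<'E'
from h import *
for n in['wrist','scene','side']: print(n);rep(dict(np.load(f'pics/{n}0.npz')))
E
```

```text
wrist
  dark plate [370, 18, 23, 26, 60] [0.7335 0.1508 0.0184] [0.725 0.141 0.012] [0.749 0.165 0.028] circ ((0.7371867895126343, 0.15324127674102783), 0.01735193096101284)
  dark plate [149, 43, 157, 269, 933] [0.6093 0.0477 0.0157] [ 0.478 -0.21   0.012] [0.647 0.141 0.018] circ ((0.5628775358200073, -0.03747894614934921), 0.1963101029396057)
  dark plate [166, 56, 122, 125, 1395] [0.5628 0.0627 0.0213] [ 0.491 -0.014  0.02 ] [0.631 0.127 0.023] circ ((0.5606985092163086, 0.056471649557352066), 0.07219836115837097)
  dark plate [360, 168, 26, 14, 97] [ 0.7349 -0.0067  0.0201] [ 0.721 -0.014  0.012] [ 0.749 -0.001  0.027] circ ((0.7351950407028198, -0.007976788096129894), 0.015988145023584366)
  dark plate [188, 221, 103, 83, 511] [ 0.5836 -0.1086  0.0215] [ 0.497 -0.199  0.02 ] [ 0.627 -0.069  0.023] circ ((0.5618100762367249, -0.13401632010936737), 0.09124753624200821)
  dark plate [219, 226, 58, 31, 122] [ 0.5804 -0.0865  0.0251] [ 0.54  -0.117  0.022] [ 0.611 -0.076  0.028] circ ((0.5749993324279785, -0.09877964109182358), 0.041332751512527466)
  dark plate [116, 256, 29, 14, 9
[... 3702 characters left out ...]
ark .05-.09 [293, 242, 32, 10, 179] [ 0.4582 -0.1314  0.0717] [ 0.413 -0.14   0.063] [ 0.504 -0.12   0.077] circ ((0.45855462551116943, -0.13542327284812927), 0.04618796333670616)
  >.097 [338, 226, 10, 13, 93] [ 0.5577 -0.1319  0.1157] [ 0.546 -0.146  0.098] [ 0.571 -0.117  0.128] circ ((0.5571303367614746, -0.1331477016210556), 0.016773870214819908)
  >.097 [352, 281, 9, 18, 126] [ 0.5328 -0.343   0.1305] [ 0.525 -0.349  0.099] [ 0.543 -0.331  0.151] circ ((0.533613383769989, -0.33912187814712524), 0.010614543221890926)
  >.097 [325, 290, 8, 11, 84] [ 0.4638 -0.335   0.1154] [ 0.456 -0.342  0.098] [ 0.473 -0.322  0.126] circ ((0.46490389108657837, -0.3311305046081543), 0.01227348018437624)
```

The wrist view shows the ring at ≈(228,118), the square and pot at lower centre, and the handle at (115–180,278) above the dish, so nothing blocks the handle. I'll turn the tool 90° and move over the handle.

Request:
{"method": "apply_moves", "body": {
  "plan": [-0.1,-0.16,0,0,0,-0.2,1,-0.2,-0.32,0,0,0,-0.4,1,-0.3,-0.48,0,0,0,-0.6,1,-0.4,-0.64,0,0,0,-0.8,1,-0.5,-0.8,0,0,0,-1,1]
}}

```text
time_s: 0.57
ee_pos: [0.5133, -0.1005, 0.2308]
tool_rot: [-1.595, -2.706, 0.0]
ft_force: [0.4, -0.4, 0.1]
finger_gap: 0.0854
gripper_force: 0.0
```

Request:
{"method": "apply_moves", "body": {
  "plan": [0,0,0,0,0,-0.2,1,0,0,0,0,0,-0.4,1,0,0,0,0,0,-0.6,1,0,0,0,0,0,-0.8,1,0,0,0,0,0,-1,1]
}}

```text
time_s: 0.98
ee_pos: [0.5148, -0.1001, 0.2312]
tool_rot: [-0.877, -3.016, -0.0]
ft_force: [-0.5, 0.0, -0.4]
finger_gap: 0.0851
gripper_force: 0.0
```

Request:
{"method": "apply_moves", "body": {
  "plan": [0,0,0,0,0,-0.2,1,0,0,0,0,0,-0.4,1,0,0,0,0,0,-0.6,1,0,0,0,0,0,-0.8,1,0,0,0,0,0,-1,1]
}}

```text
time_s: 1.4
ee_pos: [0.5149, -0.1, 0.2311]
tool_rot: [-0.103, -3.14, -0.0]
ft_force: [1.0, 0.9, 0.1]
finger_gap: 0.0854
gripper_force: 0.0
```

```bash
cat >> h.py <<'E'
def to(p,yaw=None):
    """share-units shift (and z turn) from the measured pose to world TCP p, tool down, tool y at world angle yaw"""
    s=ctrl.sense();M=R.from_rotvec(s['tool_rot']);d=M.inv().apply(np.array(p)-s['ee_pos'])/.2
    y=M.as_matrix()[:,1];a=np.arctan2(y[1],y[0]);t=0 if yaw is None else -((yaw-a+np.pi/2)%np.pi-np.pi/2)/.5
    # small tilt back to straight down
    z=M.as_matrix()[:,2];w=M.inv().apply(np.cross(z,[0,0,-1]))/.5
    print('now',s['ee_pos'].round(4),'yaw',a.round(4),'shift',d.round(4),'turnz',round(float(t),4),'tilt',w.round(4),'F',s['ft_force'].round(1),'gap',s['finger_gap'].round(4),'t',s['time_s'],'q6',s['qpos'][5].round(2))
E
python3 - <<'E'
from h import *
f=shot('wrist','w1.png');P=pts(f);z=P[...,2]
dark=f['img'].astype(int).sum(2)<160
top=dark&(abs(z-.074)<.003)&(P[...,0]<.5)&(P[...,0]>.38)&(P[...,1]<-.08)&(P[...,1]>-.18)
q=P[top];print(len(q),q.mean(0),q.min(0),q.max(0))
c=q.mean(0);u=np.linalg.svd((q-c)[:,:2],full_matrices=False)[2][0];print('dir',u,np.degrees(np.arctan2(u[1],u[0])))
print('y at x=.454',c[1]+(0.454-c[0])*u[1]/u[0])
rep(f)
to([.454,-.1245,.05],np.pi/2-.055)
E
```

```text
1369 [ 0.45483073 -0.12657939  0.0745287 ] [ 0.41173318 -0.13554292  0.07128577] [ 0.49980152 -0.11862354  0.07678703]
dir [ 0.99986695 -0.0163119 ] -0.9346447359870271
y at x=.454 -0.12656584215794686
  dark plate [150, 119, 20, 102, 695] [ 0.5016 -0.3046  0.0201] [ 0.442 -0.312  0.012] [ 0.566 -0.298  0.028] circ ((0.5042968988418579, -0.3054695129394531), 0.06426718831062317)
  dark plate [404, 130, 26, 3, 34] [0.4765 0.0161 0.0146] [ 0.476 -0.     0.012] [0.478 0.029 0.017] circ ((0.47624626755714417, 0.014541249722242355), 0.01500180084258318)
  dark plate [227, 140, 61, 8, 126] [ 0.4785 -0.1774  0.0157] [ 0.477 -0.214  0.013] [ 0.482 -0.142  0.018] circ ((0.479001522064209, -0.17933520674705505), 0.03699035197496414)
  dark plate [394, 140, 111, 105, 686] [0.5491 0.0543 0.021 ] [ 0.489 -0.014  0.019] [0.625 0.128 0.023] circ ((0.5587519407272339, 0.05744127184152603), 0.07186941802501678)
  dark plate [243, 153, 46, 53, 224] [ 0.5133 -0.1817  0.0213] [ 0.495 -0.199  0.02 ] [ 0.552 -0.142  0.023] circ ((0.5236657857894897, -0.16957829892635345), 0.04210023954510689)
  dark plate
[... 1786 characters left out ...]
36, 763] [ 0.5596 -0.1293  0.1172] [ 0.545 -0.142  0.098] [ 0.572 -0.116  0.127] circ ((0.5587074160575867, -0.1297268122434616), 0.014775115065276623)Traceback (most recent call last):
  File "<stdin>", line 9, in <module>
  File "h.py", line 45, in to
    print('now',s['ee_pos'].round(4),'yaw',a.round(4),'shift',d.round(4),'turnz',round(float(t),4),'tilt',w.round(4),'F',s['ft_force'].round(1),'gap',s['finger_gap'].round(4),'t',s['time_s'],'q6',s['qpos'][5].round(2))
                                                                                                                                                      ^^^^^^^^^^^^^^^^^^^^^
AttributeError: 'float' object has no attribute 'round'
```

View pics/w1.png

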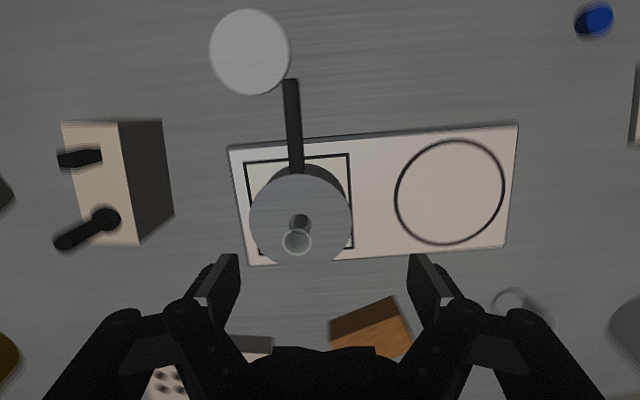

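```bash
sed -i "s/s\['finger_gap'\].round(4)/round(s['finger_gap'],4)/" h.py
python3 - <<'E'
from h import *
to([.454,-.126,.10],np.pi/2-.03);to([.454,-.126,.048],np.pi/2-.03)
f=ctrl.grab_frame('wrist');rep(f,300)
P=pts(f);z=P[...,2];top=(f['img'].astype(int).sum(2)<160)&(abs(z-.074)<.003)&(P[...,0]<.49)&(P[...,0]>.42)&(P[...,1]<-.08)&(P[...,1]>-.18)
q=P[top];c=q.mean(0);v=np.polyfit(q[:,0],q[:,1],1);print(c,v,np.polyval(v,.454))
E
```

```text
now [ 0.5149 -0.1     0.2311] yaw 1.5126 shift [ 0.2963 -0.1477  0.6556] turnz -0.0565 tilt [ 0.0001 -0.0006 -0.    ] F [-0.2 -0.2 -0.4] gap 0.0853 t 1.45 q6 -1.75
now [ 0.5149 -0.1     0.2311] yaw 1.5126 shift [ 0.2962 -0.1477  0.9156] turnz -0.0565 tilt [ 0.0001 -0.0006 -0.    ] F [-0.2 -0.2 -0.4] gap 0.0853 t 1.45 q6 -1.75
  dark plate [139, 115, 30, 105, 725] [ 0.4983 -0.3045  0.0202] [ 0.438 -0.312  0.012] [ 0.565 -0.298  0.028] circ ((0.5016191005706787, -0.3162258267402649), 0.06569761782884598)
  dark plate [393, 142, 111, 107, 1009] [0.5532 0.0546 0.0211] [ 0.491 -0.014  0.019] [0.632 0.126 0.023] circ ((0.5616278052330017, 0.05663188546895981), 0.07218975573778152)
  dark plate [341, 301, 60, 26, 423] [ 0.7346 -0.047   0.0202] [ 0.72  -0.086  0.012] [ 0.75  -0.003  0.028] circ ((0.7497988939285278, -0.043784983456134796), 0.04403724893927574)
  lid [61, 118, 80, 123, 5069] [ 0.4931 -0.3272  0.0855] [ 0.435 -0.365  0.08 ] [ 0.565 -0.299  0.087] circ ((0.5000617504119873, -0.33414843678474426), 0.07157104462385178)
  lid [248, 173, 104, 96, 6911] [ 0.5536 -0.1283  0.0838] [ 0
[... 392 characters left out ...]
565 -0.298  0.08 ] circ ((0.49942895770072937, -0.3346233069896698), 0.07152369618415833)
  >.097 [56, 142, 40, 24, 778] [ 0.4644 -0.3261  0.115 ] [ 0.455 -0.338  0.098] [ 0.474 -0.32   0.123] circ ((0.46466127038002014, -0.3296676278114319), 0.012165072374045849)
  >.097 [50, 209, 58, 40, 1218] [ 0.5323 -0.3327  0.1299] [ 0.525 -0.346  0.098] [ 0.543 -0.327  0.149] circ ((0.5343906879425049, -0.3372330665588379), 0.010883430950343609)
  >.097 [281, 220, 31, 36, 772] [ 0.5597 -0.1295  0.1172] [ 0.545 -0.143  0.097] [ 0.572 -0.116  0.127] circ ((0.5590586066246033, -0.12910139560699463), 0.014641586691141129)
[ 0.45388435 -0.12605927  0.07446208] [-0.02469475 -0.11485071] -0.12606213040949688
```

Request:
{"method": "apply_moves", "body": {
  "plan": [0.08,-0.04,0.16,0,0,-0.02,1,0.16,-0.08,0.32,0,0,-0.04,1,0.24,-0.12,0.48,0,0,-0.06,1,0.3,-0.15,0.65,0,0,-0.06,1,0.3,-0.15,0.65,0,0,-0.06,1]
}}

```text
time_s: 1.92
ee_pos: [0.4489, -0.1254, 0.0951]
tool_rot: [-0.071, -3.133, -0.003]
ft_force: [-0.4, 1.4, -1.7]
finger_gap: 0.085
gripper_force: 0.0
```

Request:
{"method": "apply_moves", "body": {
  "plan": [0,0,0.08,0,0,0,1,0,0,0.16,0,0,0,1,0,0,0.22,0,0,0,1,0,0,0.26,0,0,0,1,0,0,0.26,0,0,0,1]
}}

```text
time_s: 2.33
ee_pos: [0.4529, -0.1254, 0.0485]
tool_rot: [-0.066, -3.139, -0.001]
ft_force: [-0.3, 0.4, -0.4]
finger_gap: 0.0851
gripper_force: 0.0
```

Run:
```python
from h import *
to([.454,-.126,.048],np.pi/2-.03)
shot('wrist','w2.png');shot('side','s2.png')
```

```text
now [ 0.4529 -0.1254  0.0485] yaw 1.529 shift [-0.0054 -0.0027  0.0025] turnz -0.0235 tilt [ 0.001  -0.0031 -0.    ] F [-0.3  0.4 -0.4] gap 0.0851 t 2.3333 q6 -1.85
```

View pics/w2.png

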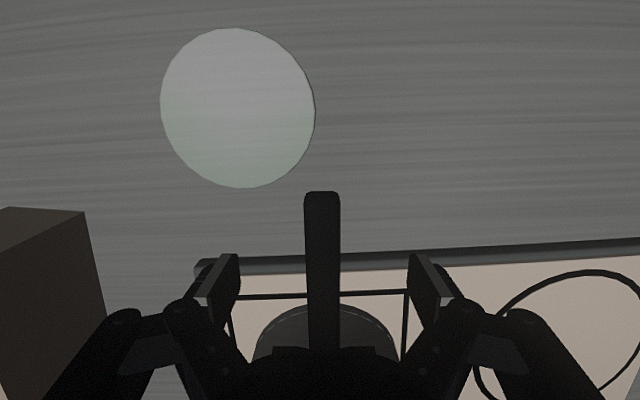

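The handle (column 322) sits midway between the pads, at columns 238 and 410. I'll close on it.

Request:
{"method": "apply_moves", "body": {
  "plan": [0,0,0,0,0,0,-1,0,0,0,0,0,0,-1,0,0,0,0,0,0,-1,0,0,0,0,0,0,-1,0,0,0,0,0,0,-1]
}}

```text
time_s: 2.85
ee_pos: [0.4531, -0.1257, 0.0495]
tool_rot: [0.064, 3.141, -0.0]
ft_force: [0.6, -0.7, -0.1]
finger_gap: 0.0253
gripper_force: 0.0
```

Request:
{"method": "apply_moves", "body": {
  "plan": [0,0,0,0,0,0,-1,0,0,0,0,0,0,-1,0,0,0,0,0,0,-1,0,0,0,0,0,0,-1,0,0,0,0,0,0,-1]
}}

```text
time_s: 3.27
ee_pos: [0.4531, -0.1256, 0.0496]
tool_rot: [0.064, 3.141, 0.0]
ft_force: [-2.1, 2.1, 5.7]
finger_gap: 0.0149
gripper_force: 59.5
```

```bash
cat >> h.py <<'E'
def potring(names=('scene','side')):
    for n in names:
        f=ctrl.grab_frame(n);P=pts(f);x,y,z=np.moveaxis(P,2,0);d=f['img'].astype(int).sum(2)<200
        W=(x>.4)&(x<.75)&(y>-.25)&(y<.2)
        def big(m):
            k,l,s,c=cv2.connectedComponentsWithStats(m.astype(np.uint8));i=1+np.argmax(s[1:,4]);return P[l==i]
        a=big(W&(abs(z-.083)<.006));b=P[W&(z>.1)&(z<.128)&(np.hypot(x-a[:,0].mean(),y-a[:,1].mean())<.03)]
        print(n,'lid',cv2.minEnclosingCircle(a[:,:2].astype(np.float32)),'z',np.median(a[:,2]).round(4),'tube',cv2.minEnclosingCircle(b[:,:2].astype(np.float32)) if len(b) else 0, b[:,2].max() if len(b) else 0)
E
python3 - <<'E'
from h import *
potring();s=ctrl.sense();to(s['ee_pos'])
E
```

```text
scene lid ((0.5593043565750122, -0.12781187891960144), 0.05683889612555504) z 0.0835 tube ((0.5589792728424072, -0.12847751379013062), 0.015009674243628979) 0.1268652502058097
side lid ((0.557941198348999, -0.13173557817935944), 0.057974062860012054) z 0.082 tube ((0.5558236837387085, -0.12956549227237701), 0.016567736864089966) 0.12643971430977485
now [ 0.4532 -0.1256  0.0496] yaw 1.5302 shift [0. 0. 0.] turnz 0.0 tilt [0.0002 0.0005 0.    ] F [-2.9  1.6  6.5] gap 0.0149 t 3.3667 q6 -1.86
```

Request:
{"method": "apply_moves", "body": {
  "plan": [0.001,0.03,0,0,0,0,-1,0.002,0.09,0,0,0,0,-1,0.004,0.16,0,0,0,0,-1,0.006,0.23,0,0,0,0,-1,0.009,0.31,0,0,0,0,-1]
}}

```text
time_s: 3.78
ee_pos: [0.454, -0.0638, 0.0496]
tool_rot: [0.066, 3.14, -0.002]
ft_force: [0.8, -5.4, 3.2]
finger_gap: 0.0149
gripper_force: 59.5
```

Request:
{"method": "apply_moves", "body": {
  "plan": [0.002,0.07,0,0,0,0,-1,0.004,0.14,0,0,0,0,-1,0.006,0.21,0,0,0,0,-1,0.008,0.27,0,0,0,0,-1,0.009,0.31,0,0,0,0,-1]
}}

```text
time_s: 4.2
ee_pos: [0.4547, -0.0012, 0.0496]
tool_rot: [0.064, 3.14, -0.002]
ft_force: [0.1, -8.5, 3.4]
finger_gap: 0.0146
gripper_force: 59.6
```

Run:
```python
from h import *
potring();to([.4553,.0604,.0496])
```

```text
scene lid ((0.5609130859375, -0.0071753449738025665), 0.05705094709992409) z 0.0834 tube ((0.5612730979919434, -0.005789116024971008), 0.01412542536854744) 0.1274526047216719
side lid ((0.5568201541900635, -0.0059738364070653915), 0.05922212079167366) z 0.0823 tube ((0.5604439973831177, -0.006527767516672611), 0.01491526048630476) 0.12668746837671874
now [ 0.4547 -0.0007  0.0496] yaw 1.5311 shift [9.000e-03 3.053e-01 1.000e-04] turnz 0.0 tilt [0.001  0.0011 0.    ] F [-1.6  4.5  6.1] gap 0.0145 t 4.3 q6 -1.59
```

Request:
{"method": "apply_moves", "body": {
  "plan": [0.002,0.07,0,0,0,0,-1,0.004,0.15,0,0,0,0,-1,0.006,0.22,0,0,0,0,-1,0.008,0.28,0,0,0,0,-1,0.01,0.315,0,0,0,0,-1]
}}

```text
time_s: 4.72
ee_pos: [0.4553, 0.0616, 0.0495]
tool_rot: [0.064, 3.14, -0.001]
ft_force: [0.8, -9.4, 5.5]
finger_gap: 0.015
gripper_force: 59.9
```

Run:
```python
from h import *
potring()
f=ctrl.grab_frame('side');s=ctrl.sense();to(s['ee_pos'])
g=ctrl.grab_frame('scene')
a=cv2.resize(g['img'][190:300,220:400],None,fx=3,fy=3);b=cv2.resize(f['img'][170:290,270:390],None,fx=2.75,fy=2.75)
cv2.imwrite('pics/c3.png',np.hstack([a[:330,:460],b])[:,:,::-1])
```

```text
scene lid ((0.5612056255340576, 0.05619646981358528), 0.057435035705566406) z 0.0836 tube ((0.5621902346611023, 0.05732731893658638), 0.01504314411431551) 0.12663399448220736
side lid ((0.5611823201179504, 0.05453401431441307), 0.05839875340461731) z 0.0822 tube ((0.561159610748291, 0.05471523851156235), 0.015939204022288322) 0.12753274921277957
now [0.4553 0.0618 0.0496] yaw 1.531 shift [0. 0. 0.] turnz 0.0 tilt [0.002  0.0008 0.    ] F [-0.3  5.   6.7] gap 0.0151 t 4.8667 q6 -1.45
```

View pics/c3.png

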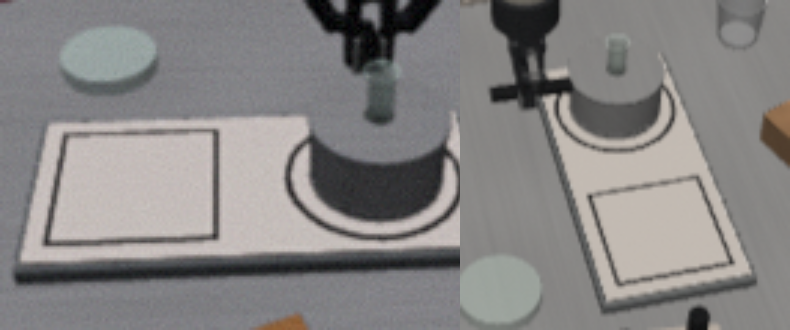

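Both views show the pot standing centrally inside the ring, with the square empty. I'll release it and rise.

Request:
{"method": "apply_moves", "body": {
  "plan": [0,0,0,0,0,0,1,0,0,0,0,0,0,1,0,0,0,0,0,0,1,0,0,0,0,0,0,1,0,0,0,0,0,0,1]
}}

```text
time_s: 5.33
ee_pos: [0.455, 0.0612, 0.0491]
tool_rot: [-0.064, -3.141, 0.0]
ft_force: [-0.1, -0.3, -0.4]
finger_gap: 0.0743
gripper_force: 0.0
```

Request:
{"method": "apply_moves", "body": {
  "plan": [0,0,0,0,0,0,1,0,0,0,0,0,0,1,0,0,0,0,0,0,1,0,0,0,0,0,0,1,0,0,0,0,0,0,1]
}}

```text
time_s: 5.75
ee_pos: [0.4551, 0.0614, 0.0493]
tool_rot: [0.064, 3.141, -0.0]
ft_force: [-0.3, 0.9, -0.0]
finger_gap: 0.0858
gripper_force: 0.0
```

Request:
{"method": "apply_moves", "body": {
  "plan": [0,0,-0.08,0,0,0,1,0,0,-0.22,0,0,0,1,0,0,-0.4,0,0,0,1,0,0,-0.58,0,0,0,1,0,0,-0.75,0,0,0,1]
}}

```text
time_s: 6.17
ee_pos: [0.4548, 0.0614, 0.2013]
tool_rot: [0.064, 3.141, 0.0]
ft_force: [0.9, 0.8, 0.2]
finger_gap: 0.0854
gripper_force: 0.0
```

Run:
```python
from h import *
to([.535,-.336,.2],1.463)
potring(('scene','side','wrist'));f=ctrl.grab_frame('wrist');rep(f,200)
```

```text
now [0.4548 0.0614 0.2013] yaw 1.5301 shift [-0.4816 -1.969   0.0065] turnz 0.1342 tilt [ 0.0001  0.0007 -0.    ] F [0.9 0.8 0.2] gap 0.0854 t 6.1667 q6 -1.45
scene lid ((0.5612067580223083, 0.05859069153666496), 0.05670876428484917) z 0.0835 tube ((0.56154865026474, 0.05910748243331909), 0.014470365829765797) 0.1275665225148166
side lid ((0.561014711856842, 0.05461794137954712), 0.057409707456827164) z 0.0821 tube ((0.5606207847595215, 0.05544763058423996), 0.015258374623954296) 0.12762342592135245
wrist lid ((0.5609290599822998, 0.05781710520386696), 0.05639895796775818) z 0.0837 tube ((0.5607504844665527, 0.05853959918022156), 0.015138129703700542) 0.12730637514036283
  dark plate [0, 170, 54, 101, 1234] [ 0.4951 -0.3051  0.02  ] [ 0.436 -0.328  0.012] [ 0.565 -0.297  0.028] circ ((0.5005406141281128, -0.32303673028945923), 0.06796114146709442)
  dark plate [332, 186, 60, 118, 316] [0.5319 0.1281 0.0158] [0.476 0.07  0.012] [0.637 0.141 0.02 ] circ ((0.5585594773292542, 0.10585950314998627), 0.08981168270111084)
  dark plate [123, 190, 193, 10, 252] [ 0.4769 -0.0619  0.0141] [ 0.4
[... 618 characters left out ...]
671444654465)
  lid [272, 237, 106, 92, 6452] [0.5527 0.0579 0.0836] [0.507 0.006 0.081] [0.612 0.11  0.085] circ ((0.5609405636787415, 0.058057721704244614), 0.056508712470531464)
  dark .05-.09 [279, 142, 91, 118, 2198] [0.4752 0.0604 0.071 ] [0.414 0.015 0.051] [0.533 0.102 0.076] circ ((0.4854814112186432, 0.05734346807003021), 0.07269028574228287)
  dark .05-.09 [0, 181, 29, 113, 1648] [ 0.5208 -0.3065  0.062 ] [ 0.45  -0.312  0.05 ] [ 0.566 -0.299  0.079] circ ((0.504131555557251, -0.3055260181427002), 0.06483672559261322)
  >.097 [310, 285, 31, 42, 945] [0.5606 0.058  0.1166] [0.547 0.045 0.098] [0.574 0.071 0.127] circ ((0.5608773231506348, 0.057793132960796356), 0.01496826484799385)
```

Request:
{"method": "apply_moves", "body": {
  "plan": [-0.02,-0.08,0,0,0,0,1,-0.05,-0.2,0,0,0,0,1,-0.09,-0.36,0,0,0,0,1,-0.13,-0.52,0,0,0,0,1,-0.16,-0.66,0,0,0,0,1]
}}

```text
time_s: 6.78
ee_pos: [0.4813, -0.0734, 0.1977]
tool_rot: [-0.064, -3.139, -0.0]
ft_force: [0.4, 0.6, -0.1]
finger_gap: 0.0853
gripper_force: 0.0
```

Request:
{"method": "apply_moves", "body": {
  "plan": [-0.04,-0.15,0,0,0,0,1,-0.08,-0.3,0,0,0,0,1,-0.11,-0.45,0,0,0,0,1,-0.15,-0.6,0,0,0,0,1,-0.18,-0.72,0,0,0,0,1]
}}

```text
time_s: 7.2
ee_pos: [0.5114, -0.2191, 0.1974]
tool_rot: [-0.065, -3.139, -0.001]
ft_force: [0.0, 0.2, -1.2]
finger_gap: 0.0855
gripper_force: 0.0
```

Request:
{"method": "apply_moves", "body": {
  "plan": [-0.04,-0.15,0,0,0,0.03,1,-0.07,-0.29,0,0,0,0.06,1,-0.1,-0.41,0,0,0,0.1,1,-0.12,-0.49,0,0,0,0.13,1,-0.12,-0.49,0,0,0,0.13,1]
}}

```text
time_s: 7.62
ee_pos: [0.5315, -0.3183, 0.1972]
tool_rot: [-0.171, -3.135, -0.001]
ft_force: [0.1, 0.6, 0.2]
finger_gap: 0.0852
gripper_force: 0.0
```

Run:
```python
from h import *
f=shot('wrist','w4.png');rep(f,200)
P=pts(f);x,y,z=np.moveaxis(P,2,0)
m=(abs(x-.535)<.03)&(abs(y+.336)<.03)&(z>.141)&(z<.15);q=P[m];print('top',cv2.minEnclosingCircle(q[:,:2].astype(np.float32)),q[:,2].mean())
m=(abs(x-.535)<.03)&(abs(y+.336)<.03)&(z>.088)&(z<.095);q=P[m];print('collar',cv2.minEnclosingCircle(q[:,:2].astype(np.float32)))
to([.535,-.336,.1],1.463)
for n in('scene','side'):
    f=ctrl.grab_frame(n);P=pts(f);x,y,z=np.moveaxis(P,2,0)
    m=(abs(x-.535)<.022)&(abs(y+.336)<.022)&(z>.1)&(z<.15);q=P[m];print(n,m.sum(),cv2.minEnclosingCircle(q[:,:2].astype(np.float32)))
```

```text
dark plate [555, 95, 85, 9, 232] [0.4781 0.0016 0.0154] [ 0.476 -0.058  0.012] [0.481 0.041 0.018] circ ((0.47796595096588135, -0.008757667616009712), 0.050485968589782715)
  dark plate [585, 110, 55, 114, 635] [0.5626 0.0105 0.0209] [ 0.494 -0.014  0.019] [0.632 0.067 0.023] circ ((0.5630819797515869, 0.04925459623336792), 0.07152452319860458)
  dark plate [410, 116, 6, 137, 343] [ 0.5558 -0.2183  0.0148] [ 0.478 -0.219  0.012] [ 0.641 -0.217  0.017] circ ((0.5597959160804749, -0.2173205018043518), 0.0827639028429985)
  dark plate [432, 122, 117, 120, 1207] [ 0.5536 -0.1355  0.021 ] [ 0.497 -0.198  0.019] [ 0.627 -0.068  0.023] circ ((0.5621470212936401, -0.13290809094905853), 0.09105662256479263)
  dark plate [602, 126, 38, 83, 368] [0.5486 0.0133 0.0253] [0.511 0.003 0.022] [0.603 0.038 0.028] circ ((0.5584043264389038, 0.034365203231573105), 0.0484667643904686)
  dark plate [512, 286, 58, 25, 498] [ 0.7318 -0.0423  0.0198] [ 0.72  -0.075  0.012] [ 0.745 -0.014  0.028] circ ((0.7346315383911133, -0.04604702442884445), 0.03646429255604744)
  lid [263, 83, 74, 147, 7748] [ 0.4904 -0
[... 426 characters left out ...]
97940063, -0.33049276471138), 0.011898962780833244)
  >.097 [284, 193, 30, 46, 1037] [ 0.531  -0.3365  0.136 ] [ 0.525 -0.346  0.098] [ 0.543 -0.328  0.149] circ ((0.5347256660461426, -0.3377809226512909), 0.010301456786692142)
top ((0.5347191691398621, -0.337825745344162), 0.010279985144734383) 0.14715136809915055
collar ((0.5323516726493835, -0.337205708026886), 0.017243560403585434)
now [ 0.5314 -0.3168  0.1976] yaw 1.4634 shift [-0.0292 -0.094   0.4876] turnz 0.0009 tilt [ 0.0024 -0.0045 -0.    ] F [0.2 1.3 0.4] gap 0.0856 t 7.6667 q6 -2.04
scene 197 ((0.5370286107063293, -0.33490419387817383), 0.01044129952788353)
side 114 ((0.5346036553382874, -0.3384341895580292), 0.01171218603849411)
```

View pics/w4.png

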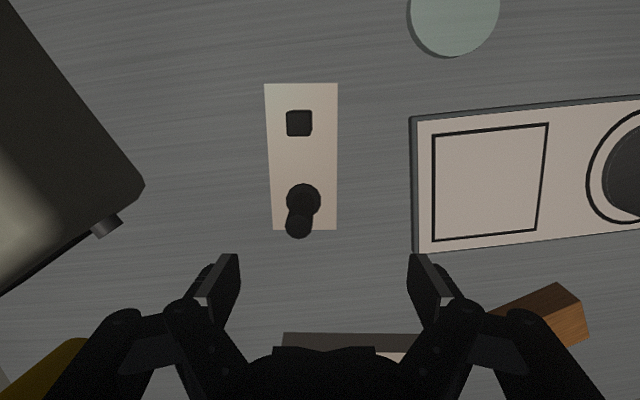

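The probe top is at (298,227) and the collar at (303,200). The square scraper handle is at (298,122) and well clear. I'll move over the probe and straddle it.

Request:
{"method": "apply_moves", "body": {
  "plan": [-0.01,-0.04,0,0,0,0,1,-0.02,-0.08,0.02,0,0,0,1,-0.027,-0.1,0.06,0,0,0,1,-0.027,-0.1,0.12,0,0,0,1,-0.027,-0.1,0.12,0,0,0,1]
}}

```text
time_s: 8.18
ee_pos: [0.5342, -0.3361, 0.1718]
tool_rot: [-0.166, -3.134, -0.003]
ft_force: [0.0, 0.7, -1.3]
finger_gap: 0.0854
gripper_force: 0.0
```

Run:
```python
from h import *
to([.5346,-.3375,.101],1.463)
f=ctrl.grab_frame('wrist');P=pts(f);x,y,z=np.moveaxis(P,2,0)
m=(abs(x-.535)<.03)&(abs(y+.336)<.03)&(z>.141)&(z<.15);q=P[m];print('top',cv2.minEnclosingCircle(q[:,:2].astype(np.float32)),q[:,2].mean())
to([.5346,-.3375,.101],1.463)
```

```text
now [ 0.5342 -0.3361  0.1718] yaw 1.4648 shift [-0.0039 -0.0075  0.3538] turnz 0.0036 tilt [ 0.0037 -0.0067 -0.    ] F [ 0.   0.7 -1.3] gap 0.0854 t 8.1833 q6 -2.07
top ((0.5347132682800293, -0.3377249240875244), 0.010208901949226856) 0.14710602521335253
now [ 0.5344 -0.336   0.173 ] yaw 1.4649 shift [-0.0029 -0.0077  0.36  ] turnz 0.0039 tilt [ 0.0031 -0.0054  0.    ] F [-0.3 -0.7  0.6] gap 0.0855 t 8.2333 q6 -2.07
```

Request:
{"method": "apply_moves", "body": {
  "plan": [-0.003,-0.008,0.08,0,0,0,1,-0.003,-0.008,0.17,0,0,0,1,-0.003,-0.008,0.26,0,0,0,1,-0.003,-0.008,0.33,0,0,0,1,-0.003,-0.008,0.36,0,0,0,1]
}}

```text
time_s: 8.65
ee_pos: [0.5348, -0.3376, 0.1011]
tool_rot: [-0.166, -3.135, -0.002]
ft_force: [0.4, -0.7, 0.3]
finger_gap: 0.0852
gripper_force: 0.0
```

Request:
{"method": "apply_moves", "body": {
  "plan": [0,0,0,0,0,0,-0.3,0,0,0,0,0,0,-0.4,0,0,0,0,0,0,-0.6,0,0,0,0,0,0,-0.8,0,0,0,0,0,0,-1]
}}

```text
time_s: 9.07
ee_pos: [0.5357, -0.3383, 0.1042]
tool_rot: [0.166, 3.136, -0.001]
ft_force: [0.6, 0.4, 0.0]
finger_gap: 0.0256
gripper_force: 0.0
```

Request:
{"method": "apply_moves", "body": {
  "plan": [0,0,0,0,0,0,-1,0,0,0,0,0,0,-1,0,0,0,0,0,0,-1,0,0,0,0,0,0,-1,0,0,0,0,0,0,-1]
}}

```text
time_s: 9.48
ee_pos: [0.5357, -0.3383, 0.1041]
tool_rot: [0.166, 3.136, -0.001]
ft_force: [-1.1, 0.9, 6.4]
finger_gap: 0.0188
gripper_force: 58.4
```

Run:
```python
from h import *
to([.5346,-.3375,.101],1.463)
```

```text
now [ 0.5357 -0.3383  0.1041] yaw 1.465 shift [0.0059 0.0035 0.0156] turnz 0.0041 tilt [-0.0011  0.0019 -0.    ] F [-1.1  0.9  6.4] gap 0.0188 t 9.4833 q6 -2.07
```

Gripped (gap 18.8 mm, 58 N). I'll lift it straight up.

Request:
{"method": "apply_moves", "body": {
  "plan": [0,0,-0.05,0,0,0,-1,0,0,-0.13,0,0,0,-1,0,0,-0.22,0,0,0,-1,0,0,-0.31,0,0,0,-1,0,0,-0.4,0,0,0,-1]
}}

```text
time_s: 9.9
ee_pos: [0.5353, -0.3381, 0.1847]
tool_rot: [-0.166, -3.137, -0.0]
ft_force: [-0.3, -0.1, -0.6]
finger_gap: 0.0185
gripper_force: 58.5
```

Request:
{"method": "apply_moves", "body": {
  "plan": [0,0,-0.1,0,0,0,-1,0,0,-0.2,0,0,0,-1,0,0,-0.29,0,0,0,-1,0,0,-0.35,0,0,0,-1,0,0,-0.36,0,0,0,-1]
}}

```text
time_s: 10.32
ee_pos: [0.5358, -0.3384, 0.2582]
tool_rot: [0.166, 3.134, -0.003]
ft_force: [0.1, -0.6, -1.0]
finger_gap: 0.0187
gripper_force: 58.5
```

```bash
cat >> h.py <<'E'
def shaft(c,z0,z1,names=('scene','side'),r=.03):
    """shaft axis (x,y per z) near xy c between heights z0..z1: line fit of depth points pushed r=5mm along the view"""
    for n in names:
        f=ctrl.grab_frame(n);P=pts(f);x,y,z=np.moveaxis(P,2,0)
        q=P[(np.hypot(x-c[0],y-c[1])<r)&(z>z0)&(z<z1)]
        if len(q)<10: print(n,'few',len(q));continue
        d=q[:,:2]-f['T'][:2,3];q=q.copy();q[:,:2]+=.004*d/np.linalg.norm(d,axis=1)[:,None]
        zm=(z0+z1)/2;px=np.polyfit(q[:,2]-zm,q[:,0],1);py=np.polyfit(q[:,2]-zm,q[:,1],1)
        print(n,len(q),'mid',px[1].round(4),py[1].round(4),'slope',px[0].round(3),py[0].round(3),'zmin',q[:,2].min().round(4))
E
python3 - <<'E'
from h import *
s=ctrl.sense();p=s['ee_pos'];to([.561,.057,p[2]],1.463)
z=p[2]-.099
print('tip est',z);shaft(p,z-.01,z+.07);
for n in('scene','side'):
    f=shot(n,n+'5.png')
f=dict(np.load('pics/side5.npz'))['img'];g=dict(np.load('pics/scene5.npz'))['img']
cv2.imwrite('pics/c5.png',np.hstack([cv2.resize(f[190:340,290:420],None,fx=3,fy=3),cv2.resize(g[130:280,110:240],None,fx=3,fy=3)])[:,:,::-1])
E
```

```text
now [ 0.5358 -0.3384  0.2582] yaw 1.465 shift [ 0.0836  1.9793 -0.0032] turnz 0.004 tilt [-0.003   0.0057  0.    ] F [ 0.1 -0.6 -1. ] gap 0.0187 t 10.3167 q6 -2.07
tip est 0.15921077068408515
scene 143 mid 0.5343 -0.337 slope 0.013 -0.007 zmin 0.1617
side 62 mid 0.5349 -0.3384 slope -0.008 -0.0 zmin 0.1625
```

View pics/c5.png

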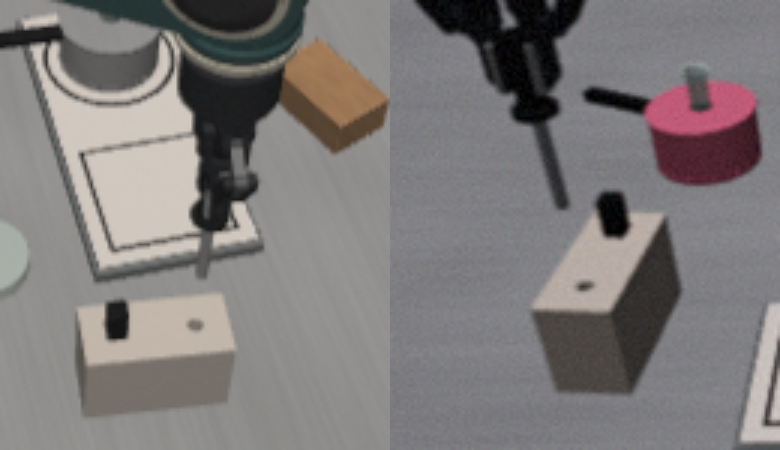

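Both crops show the probe hanging upright from the gripper, with its tip clear of the stand hole and the scraper undisturbed. I'll carry it to the tube.

Request:
{"method": "apply_moves", "body": {
  "plan": [0,0.06,0,0,0,0,-1,0.01,0.17,0,0,0,0,-1,0.015,0.31,0,0,0,0,-1,0.02,0.46,0,0,0,0,-1,0.025,0.6,0,0,0,0,-1]
}}

```text
time_s: 10.93
ee_pos: [0.5427, -0.2164, 0.2542]
tool_rot: [-0.167, -3.136, -0.001]
ft_force: [0.3, -0.3, -1.7]
finger_gap: 0.0184
gripper_force: 58.6
```

Request:
{"method": "apply_moves", "body": {
  "plan": [0.005,0.15,0,0,0,0,-1,0.01,0.3,0,0,0,0,-1,0.015,0.45,0,0,0,0,-1,0.02,0.6,0,0,0,0,-1,0.03,0.72,0,0,0,0,-1]
}}

```text
time_s: 11.35
ee_pos: [0.5519, -0.0719, 0.2544]
tool_rot: [-0.165, -3.136, -0.001]
ft_force: [0.2, -0.3, -0.3]
finger_gap: 0.0185
gripper_force: 58.6
```

Request:
{"method": "apply_moves", "body": {
  "plan": [0.005,0.15,0,0,0,0,-1,0.01,0.3,0,0,0,0,-1,0.015,0.45,0,0,0,0,-1,0.02,0.56,0,0,0,0,-1,0.028,0.62,0,0,0,0,-1]
}}

```text
time_s: 11.77
ee_pos: [0.5594, 0.0521, 0.2543]
tool_rot: [-0.163, -3.136, -0.001]
ft_force: [-0.9, 0.2, -0.4]
finger_gap: 0.0187
gripper_force: 58.6
```

```bash
cat >> h.py <<'E'
def align(z0,z1):
    s=ctrl.sense();p=s['ee_pos'];to([.562,.0572,p[2]],1.463)
    shaft(p,z0,z1)
    for n in('scene','side','wrist'):
        f=ctrl.grab_frame(n);P=pts(f);x,y,z=np.moveaxis(P,2,0)
        W=(abs(x-.561)<.1)&(abs(y-.057)<.1)
        b=P[W&(z>.1)&(z<.128)&(np.hypot(x-.561,y-.057)<.025)];a=P[W&(abs(z-.083)<.006)]
        for l,q in(('tube',b),('lid',a)):
            if len(q)>20: print(n,l,cv2.minEnclosingCircle(q[:,:2].astype(np.float32)))
E
python3 - <<'E'
from h import *
p=ctrl.sense()['ee_pos'];align(p[2]-.094,p[2]-.03)
for n in('scene','side'): shot(n,n+'6.png')
f=dict(np.load('pics/side6.npz'))['img'];g=dict(np.load('pics/scene6.npz'))['img']
cv2.imwrite('pics/c6.png',np.hstack([cv2.resize(f[140:260,270:370],None,fx=4,fy=4),cv2.resize(g[140:260,300:400],None,fx=4,fy=4)])[:,:,::-1])
E
```

```text
now [0.5594 0.0521 0.2543] yaw 1.4669 shift [-0.0105  0.0266 -0.    ] turnz 0.0078 tilt [ 0.0005 -0.0027  0.    ] F [-0.9  0.2 -0.4] gap 0.0187 t 11.7667 q6 -1.42
scene 117 mid 0.5578 0.0528 slope -0.002 -0.005 zmin 0.1605
side 53 mid 0.5578 0.0515 slope -0.003 -0.001 zmin 0.1635
scene tube ((0.5616040229797363, 0.05891428887844086), 0.014818397350609303)
scene lid ((0.5611348152160645, 0.05767573416233063), 0.05707797780632973)
side tube ((0.5593424439430237, 0.05570482090115547), 0.015088556334376335)
side lid ((0.5467533469200134, 0.05606984719634056), 0.06885336339473724)
wrist tube ((0.5608924627304077, 0.05804695188999176), 0.014324459247291088)
wrist lid ((0.5607746839523315, 0.05806875228881836), 0.056016236543655396)
```

View pics/c6.png

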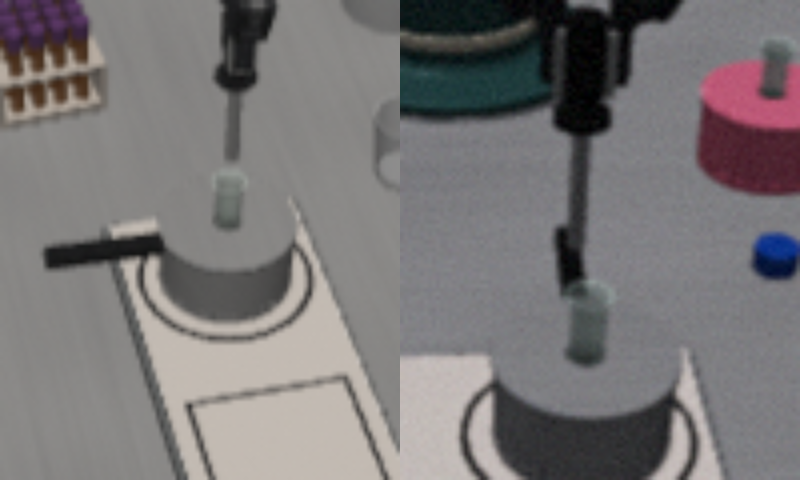

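The probe hangs just above the tube in both views, a few mm to the -x, -y side. I'll correct that and lower to just above the mouth.

Request:
{"method": "apply_moves", "body": {
  "plan": [-0.006,0.012,0,0,0,0,-1,-0.013,0.026,0.03,0,0,0,-1,-0.013,0.026,0.08,0,0,0,-1,-0.013,0.026,0.12,0,0,0,-1,-0.013,0.026,0.12,0,0,0,-1]
}}

```text
time_s: 12.53
ee_pos: [0.5623, 0.0542, 0.2285]
tool_rot: [-0.166, -3.134, 0.001]
ft_force: [0.3, -0.3, -0.9]
finger_gap: 0.0187
gripper_force: 58.6
```

Run:
```python
from h import *
p=ctrl.sense()['ee_pos'];align(p[2]-.092,p[2]-.03)
for n in('scene','side','wrist'): shot(n,n+'7.png')
g,f,w=[dict(np.load(f'pics/{n}7.npz'))['img'] for n in('scene','side','wrist')]
cv2.imwrite('pics/c7.png',np.hstack([cv2.resize(f[150:220,300:350],None,fx=7,fy=7),cv2.resize(g[160:230,320:370],None,fx=7,fy=7)])[:,:,::-1])
```

```text
now [0.5623 0.0542 0.2285] yaw 1.4649 shift [0.0033 0.0147 0.    ] turnz 0.0039 tilt [-0.0011 -0.0064 -0.    ] F [ 0.3 -0.3 -0.9] gap 0.0187 t 12.5333 q6 -1.41
scene 104 mid 0.5609 0.0548 slope 0.008 -0.005 zmin 0.1369
side 47 mid 0.5612 0.0525 slope -0.018 -0.006 zmin 0.1396
scene tube ((0.5615639090538025, 0.059094857424497604), 0.014453013427555561)
scene lid ((0.5614550113677979, 0.059164948761463165), 0.05695398151874542)
side tube ((0.5583536028862, 0.05572686344385147), 0.016009410843253136)
side lid ((0.5445293188095093, 0.058154843747615814), 0.07229065150022507)
wrist tube ((0.5609709024429321, 0.05812013894319534), 0.014383320696651936)
wrist lid ((0.5606716871261597, 0.05811115726828575), 0.055869728326797485)
```

View pics/c7.png

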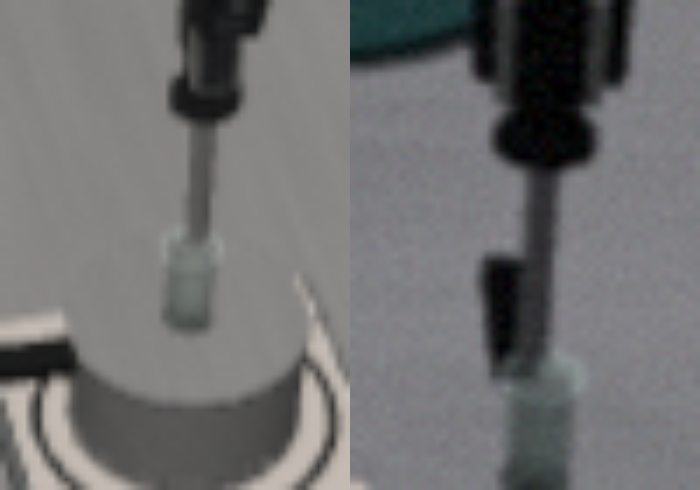

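The side crop shows the tip (198,240) slightly right of the mouth centre (190,240). The scene crop shows it (537,370) left of the mouth centre (548,370). I'll nudge about -1.5 mm in x and +3.7 mm in y.

Request:
{"method": "apply_moves", "body": {
  "plan": [0.005,0.009,0,0,0,0,-1,0.01,0.018,0,0,0,0,-1,0.01,0.018,0,0,0,0,-1,0.01,0.018,0,0,0,0,-1,0.01,0.018,0,0,0,0,-1]
}}

```text
time_s: 13.35
ee_pos: [0.5614, 0.0582, 0.2313]
tool_rot: [0.166, 3.137, 0.0]
ft_force: [-0.3, -0.1, -0.0]
finger_gap: 0.0186
gripper_force: 58.6
```

Run:
```python
from h import *
s=ctrl.sense();p=s['ee_pos'];to(p)
# lateral offset (camera right axis) of shaft vs tube, columns averaged over rows and 6 frames
for n in('scene','side'):
    S=[];T=[]
    for k in range(6):
        f=ctrl.grab_frame(n);P=pts(f);x,y,z=np.moveaxis(P,2,0);r=f['T'][:2,0]/np.linalg.norm(f['T'][:2,0])
        near=np.hypot(x-.561,y-.0575)<.025
        def lat(m):
            o=[]
            for v in np.unique(np.where(m)[0]):
                q=P[v,m[v]][:,:2]@r
                if len(q)>2: o.append((q.max()+q.min())/2)
            return np.median(o)
        S.append(lat(near&(z>p[2]-.09)&(z<p[2]-.04)));T.append(lat(near&(z>.1)&(z<.122)))
    print(n,r.round(3),'shaft-tube mm',1000*(np.mean(S)-np.mean(T)),np.std(S)*1000,np.std(T)*1000)
```

```text
now [0.5614 0.0582 0.2313] yaw 1.4651 shift [0. 0. 0.] turnz 0.0 tilt [0.     0.0001 0.    ] F [-0.3 -0.1 -0. ] gap 0.0186 t 13.35 q6 -1.41
scene [0.056 0.998] shaft-tube mm -0.2593192126373878 0.04033860289365235 0.11956319106637016
side [ 0.972 -0.235] shaft-tube mm -0.762502736112447 0.13044588733434778 0.47884300128980967
```

Aligned within 1 mm in both views, so I'll descend into the tube.

Request:
{"method": "apply_moves", "body": {
  "plan": [0,0,0.02,0,0,0,-1,0,0,0.05,0,0,0,-1,0,0,0.08,0,0,0,-1,0,0,0.11,0,0,0,-1,0,0,0.13,0,0,0,-1]
}}

```text
time_s: 14.37
ee_pos: [0.5611, 0.0581, 0.204]
tool_rot: [-0.166, -3.136, 0.0]
ft_force: [-0.4, -0.2, -0.7]
finger_gap: 0.0188
gripper_force: 58.6
```

Run:
```python
from h import *
s=ctrl.sense();to([.5614,.0582,.144]);potring(('scene',));shaft(s['ee_pos'],.135,s['ee_pos'][2]-.025)
```

```text
now [0.5611 0.0581 0.204 ] yaw 1.465 shift [-0.0015  0.0008  0.3   ] turnz 0.0 tilt [-0.0003 -0.0021  0.    ] F [-0.4 -0.2 -0.7] gap 0.0188 t 14.3667 q6 -1.41
scene lid ((0.5613713264465332, 0.058497361838817596), 0.05669691041111946) z 0.0836 tube ((0.5627986788749695, 0.058427415788173676), 0.015149533748626709) 0.12777273925389832
scene 72 mid 0.5597 0.0587 slope 0.01 0.011 zmin 0.1351
side 27 mid 0.5596 0.0559 slope -0.063 -0.026 zmin 0.1372
```

Request:
{"method": "apply_moves", "body": {
  "plan": [0,0,0.02,0,0,0,-1,0,0,0.05,0,0,0,-1,0,0,0.08,0,0,0,-1,0,0,0.11,0,0,0,-1,0,0,0.13,0,0,0,-1]
}}

```text
time_s: 14.93
ee_pos: [0.5612, 0.0581, 0.1782]
tool_rot: [-0.166, -3.136, 0.0]
ft_force: [-0.2, -0.6, -0.6]
finger_gap: 0.0186
gripper_force: 58.6
```

Request:
{"method": "apply_moves", "body": {
  "plan": [0,0,0.02,0,0,0,-1,0,0,0.04,0,0,0,-1,0,0,0.06,0,0,0,-1,0,0,0.08,0,0,0,-1,0,0,0.1,0,0,0,-1]
}}

```text
time_s: 15.35
ee_pos: [0.5615, 0.0581, 0.1592]
tool_rot: [0.166, 3.137, 0.0]
ft_force: [-0.5, -0.0, 3.8]
finger_gap: 0.0183
gripper_force: 58.7
```

```bash
cat >> h.py <<'E'
def collar():
    for n in('scene','side'):
        f=ctrl.grab_frame(n);P=pts(f);x,y,z=np.moveaxis(P,2,0);d=f['img'].astype(int).sum(2)<130
        q=P[(np.hypot(x-.561,y-.0577)<.022)&(z>.105)&(z<.2)&d]
        print(n,'dark low z',np.percentile(q[:,2],[0,2,5]).round(4),len(q))
E
python3 - <<'E'
from h import *
s=ctrl.sense();to([.5614,.0582,.144]);potring(('scene',));collar()
E
```

```text
now [0.5615 0.0581 0.1592] yaw 1.465 shift [0.0006 0.0005 0.076 ] turnz 0.0 tilt [ 0.0001  0.0007 -0.    ] F [-0.5 -0.   3.8] gap 0.0183 t 15.35 q6 -1.41
scene lid ((0.5611506700515747, 0.0582665391266346), 0.05664444342255592) z 0.0835 tube ((0.5623462796211243, 0.05889737233519554), 0.014064932242035866) 0.12780832036100725
scene dark low z [0.1303 0.1408 0.144 ] 336
side dark low z [0.1402 0.1406 0.1417] 39
```

Force 3.8 N: it's on the seal. Pushing on.

Request:
{"method": "apply_moves", "body": {
  "plan": [0,0,0.015,0,0,0,-1,0,0,0.03,0,0,0,-1,0,0,0.045,0,0,0,-1,0,0,0.055,0,0,0,-1,0,0,0.06,0,0,0,-1]
}}

```text
time_s: 15.92
ee_pos: [0.5614, 0.0581, 0.147]
tool_rot: [-0.166, -3.137, -0.0]
ft_force: [-0.6, -0.5, 2.3]
finger_gap: 0.0187
gripper_force: 58.8
```

Request:
{"method": "apply_moves", "body": {
  "plan": [0,0,0.003,0,0,0,-1,0,0,0.006,0,0,0,-1,0,0,0.009,0,0,0,-1,0,0,0.012,0,0,0,-1,0,0,0.012,0,0,0,-1]
}}

```text
time_s: 16.33
ee_pos: [0.5614, 0.0581, 0.1448]
tool_rot: [0.166, 3.137, 0.0]
ft_force: [-0.6, 0.9, 3.0]
finger_gap: 0.0183
gripper_force: 58.8
```

Request:
{"method": "apply_moves", "body": {
  "plan": [0,0,0.002,0,0,0,-1,0,0,0.004,0,0,0,-1,0,0,0.006,0,0,0,-1,0,0,0.008,0,0,0,-1,0,0,0.008,0,0,0,-1]
}}

```text
time_s: 16.75
ee_pos: [0.5615, 0.0581, 0.1441]
tool_rot: [0.166, 3.137, 0.0]
ft_force: [-1.9, -0.2, 9.7]
finger_gap: 0.0189
gripper_force: 59.4
```

Run:
```python
from h import *
s=ctrl.sense();to(s['ee_pos']);potring(('scene',));collar()
f=shot('scene','sc8.png');g=shot('side','sd8.png')
cv2.imwrite('pics/c8.png',np.hstack([cv2.resize(g['img'][150:230,290:350],None,fx=6,fy=6),cv2.resize(f['img'][170:250,315:375],None,fx=6,fy=6)])[:,:,::-1])
```

```text
now [0.5615 0.0581 0.1441] yaw 1.465 shift [0. 0. 0.] turnz 0.0 tilt [0.0002 0.0013 0.    ] F [-1.9 -0.2  9.7] gap 0.0189 t 16.75 q6 -1.41
scene lid ((0.5615973472595215, 0.05972007289528847), 0.05745451897382736) z 0.0836 tube ((0.5653643608093262, 0.05632238835096359), 0.013873453252017498) 0.12714951217714948
scene dark low z [0.1252 0.1278 0.13  ] 394
side dark low z [0.1253 0.1269 0.1279] 33
```

View pics/c8.png

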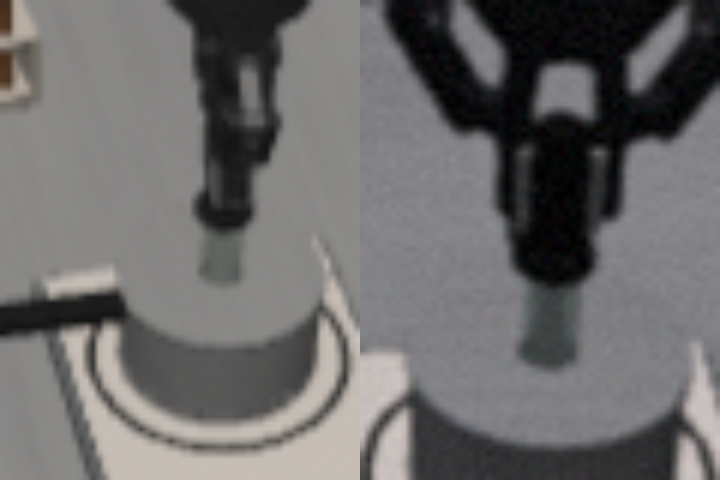

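Both crops show the collar on the tube's rim ((222,212) and (553,272)), and the force has risen from 3 to 9.7 N. I'll press slightly more, then release.

Request:
{"method": "apply_moves", "body": {
  "plan": [0,0,0.002,0,0,0,-1,0,0,0.004,0,0,0,-1,0,0,0.004,0,0,0,-1,0,0,0.004,0,0,0,-1,0,0,0.004,0,0,0,-1]
}}

```text
time_s: 17.42
ee_pos: [0.5617, 0.0581, 0.144]
tool_rot: [0.166, 3.136, 0.0]
ft_force: [-4.9, -0.5, 16.3]
finger_gap: 0.0182
gripper_force: 60.1
```

Request:
{"method": "apply_moves", "body": {
  "plan": [0,0,0,0,0,0,0,0,0,0,0,0,0,0.2,0,0,0,0,0,0,0.5,0,0,0,0,0,0,0.8,0,0,0,0,0,0,1]
}}

```text
time_s: 17.83
ee_pos: [0.5613, 0.0581, 0.1422]
tool_rot: [-0.166, -3.137, 0.0]
ft_force: [0.0, -0.6, 0.0]
finger_gap: 0.0778
gripper_force: 0.0
```

Request:
{"method": "apply_moves", "body": {
  "plan": [0,0,0,0,0,0,1,0,0,0,0,0,0,1,0,0,0,0,0,0,1,0,0,0,0,0,0,1,0,0,0,0,0,0,1]
}}

```text
time_s: 18.25
ee_pos: [0.5614, 0.0581, 0.1425]
tool_rot: [-0.166, -3.137, -0.0]
ft_force: [-0.7, -0.0, 0.2]
finger_gap: 0.0853
gripper_force: 0.0
```

Run:
```python
from h import *
s=ctrl.sense();to(s['ee_pos']);collar();potring(('scene','side'))
```

```text
now [0.5614 0.0581 0.1425] yaw 1.465 shift [0. 0. 0.] turnz 0.0 tilt [ 0. -0.  0.] F [-0.7 -0.   0.2] gap 0.0853 t 18.25 q6 -1.41
scene dark low z [0.1247 0.1277 0.1298] 257
side dark low z [0.1248 0.1266 0.1278] 33
scene lid ((0.5612046718597412, 0.05901811644434929), 0.05683736875653267) z 0.0836 tube ((0.5645381212234497, 0.05751941725611687), 0.014775157906115055) 0.1279796343709057
side lid ((0.558893084526062, 0.05381244421005249), 0.05689072981476784) z 0.082 tube ((0.5571525692939758, 0.05306221917271614), 0.0128831397742033) 0.1279338473242273
```

Released, with the collar on the rim. I'll rise straight up and check before handing in.

Request:
{"method": "apply_moves", "body": {
  "plan": [0,0,-0.05,0,0,0,1,0,0,-0.15,0,0,0,1,0,0,-0.3,0,0,0,1,0,0,-0.45,0,0,0,1,0,0,-0.6,0,0,0,1]
}}

```text
time_s: 18.87
ee_pos: [0.5611, 0.0581, 0.2647]
tool_rot: [0.166, 3.137, 0.0]
ft_force: [-0.8, -0.3, 1.3]
finger_gap: 0.0851
gripper_force: 0.0
```

Request:
{"method": "apply_moves", "body": {
  "plan": [0,0,0,0,0,0,1,0,0,0,0,0,0,1,0,0,0,0,0,0,1,0,0,0,0,0,0,1,0,0,0,0,0,0,1]
}}

```text
time_s: 19.28
ee_pos: [0.5611, 0.0581, 0.2614]
tool_rot: [-0.166, -3.136, 0.0]
ft_force: [-0.1, 0.2, 0.3]
finger_gap: 0.0856
gripper_force: 0.0
```

Run:
```python
from h import *
collar();shaft([.561,.0575],.133,.187,r=.02);potring(('scene','side','wrist'))
f=ctrl.grab_frame('wrist');P=pts(f);x,y,z=np.moveaxis(P,2,0)
for a,b in((.125,.135),(.18,.195)):
    q=P[(np.hypot(x-.561,y-.0577)<.025)&(z>a)&(z<b)];print(a,cv2.minEnclosingCircle(q[:,:2].astype(np.float32)),q[:,2].mean(),len(q))
g=f['img'];cv2.imwrite('pics/w9.png',g[:,:,::-1])
```

```text
scene dark low z [0.1249 0.1277 0.1291] 262
side dark low z [0.1254 0.1273 0.1288] 117
scene 187 mid 0.5639 0.0582 slope -0.013 0.025 zmin 0.1331
side 98 mid 0.5599 0.054 slope 0.029 0.112 zmin 0.133
scene lid ((0.5609894394874573, 0.05927088111639023), 0.05765480920672417) z 0.0836 tube ((0.5643614530563354, 0.05752675235271454), 0.014850335195660591) 0.1278168110873807
side lid ((0.5590596795082092, 0.05428941175341606), 0.05765185132622719) z 0.0821 tube ((0.5590094327926636, 0.055770210921764374), 0.016373807564377785) 0.12780686019720755
wrist lid ((0.5609716176986694, 0.058020900934934616), 0.056188635528087616) z 0.0837 tube ((0.5478144884109497, 0.05992176756262779), 0.008356783539056778) 0.12732987328301254
0.125 ((0.5605320930480957, 0.057749710977077484), 0.015880953520536423) 0.13157045945289841 378
0.18 ((0.5606256723403931, 0.057661011815071106), 0.010050782933831215) 0.1871283151692863 497
```

```bash
python3 -c "
from cell import ctrl
print(ctrl.finish_job())"
```

```text
the job is handed in; nothing more can be done
None
```

The job is handed in; the judge gave no verdict, but my last measurements put the pot within about 1–2 mm of the ring's centre and the probe upright in the tube with its collar on the rim, the gripper clear and about 19 s used.

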